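# Re-arm the burn-in bay

## Task

Push the black heatsink sled by its yellow end along its guide rails until it is fully home against the blue end stop. Then press the two green reset buttons on the grey interlock console down together, one with each fingertip, hold both down for at least two seconds, release both and move clear. Only push and press: do not lift the sled, leave the red stop button unpressed, never press one green button on its own or before the sled is home, and leave everything else on the bench where it is.

Things in the scene. Friction and masses are not known exactly. Their poses are not given: they have to be found in the camera images.
- bay: Fixed burn-in bay: light grey base plate 260 (x) x 110 (y) x 8 mm, two black guide rails along x (inner faces 74 mm apart, tops 24 mm above the bench) and a blue end stop at +x, 50 mm high, inner face at x +100 mm. Origin: centre of the underside, on the bench. x runs along the rails to the stop, z up. The -x end is open for a finger. Yaw up to 0.35 rad; left or right of the console.
- bay_home (a point): Where the sled's origin lies when it is fully home: bay frame (60, 0, 8) mm; axes as the bay's.
- sled: Loose black sled between the rails, 80 (x) x 70 (y) x 25 mm, a finned heatsink on it (x -14 to +30 mm, top 61 mm over its underside); 0.25 to 0.5 kg. Origin: centre of its underside, 8 mm above the bench. x points to the stop. The flat yellow push face, 25 mm high, is its -x end, x -40 mm. Starts 70 to 105 mm short of home; slides with friction at about 2 to 7 N, stays where left.
- console: Fixed grey interlock console, 160 (x) x 150 (y) x 45 mm. Origin: centre of the underside, on the bench; x away from the robot, yaw up to 0.35 rad. On top: two green buttons on a white strip on the near (-x) half, a red stop button in a yellow collar on the far half (centre x +45, y -40 mm, top 67 mm above the bench).
- pair_mid (a point): Half-way between the two green buttons, at the height of their tops (69 mm above the bench); axes as the console's. Button centres at y +31 and -31 mm from it, 62 mm apart. Each green cap is 28 mm across, flat, 12 mm out of a black collar 44 mm across, and travels 8 mm straight down.
- reset_l (a joint): Left (+y) green button, m: 0 up, 0.008 fully down. Sprung: about 1.2 N starts it, 4 N holds it fully down; comes up by itself. Pressed beyond 0.004, released below 0.001.
- reset_r (a joint): Right (-y) green button, the same.
- stop (a joint): Red stop button, m: 0 up, 0.006 fully down; to stay up.
- screwdriver: Bystander: loose screwdriver 160 mm long, lying between bay and console.
- multimeter: Bystander: loose yellow multimeter 85 x 170 x 34 mm.
- bulb: Bystander: loose clear 90 mm square stand with a round white lamp bulb, 116 mm high.
- spare_heatsink: Bystander: loose bare aluminium heatsink, 60 x 50 x 60 mm.
- solder_reel: Bystander: loose metal reel, 60 mm across, 35 mm high.
- parts_tray: Bystander: loose blue parts tray 110 x 90 x 30 mm.
Mind the look-alikes: they are no part of the job. What is shaped like the console but purple is not meant.

How it is judged:
By the outcome, as a careful person would: the job done as asked, in the order asked, and still so for the second after the job is handed in, with the robot touching nothing.
It also fails if it takes over 51 s, if anything falls off the work surface, if the arm or the gripper's body presses on something with over 40 N, if the wrist force passes 120 N, or if a joint passes its speed limit or range.

## Robot

A 6-joint arm with a two-finger parallel gripper is mounted at the origin on the work surface. World frame = base frame: x ahead of the robot, y to its left, z up, the work surface at z = 0. Lengths are in mm, angles in rad, forces in N, time in s.
With the tool pointing down it reaches from about 350 to 775 mm from the base axis. Payload 7.3 kg.
Tool frame: the origin (TCP) lies midway between the tips of the shut fingers; the grasp point (between the pads) lies 19 mm behind it (bot.hold_point_z is the distance from the TCP to the grasp point, in mm); z points along the fingers, y is the direction in which the jaws open and shut (so a half turn about z gives the same grasp; the last joint's range is limited). The gripper opens to 92 mm and grips with 3 to 60 N. Pads are 19 mm wide; open, the fingers measure 130 mm over their backs; the gripper's body (75 mm by 190 mm) begins 47 mm behind the grasp point.
Start: joints at [-1.251, 0.342, 1.524, -0, 1.275, -0.146], TCP at [235.821, -469.077, 226.741] pointing down, gripper open.
Joint ranges: [-2.53, 2.53], [-0.77, 2.02], [0.04, 2.7], [-1, 4.14], [0.28, 2.66], [-3.11, 3.11]. Speed limits (rad/s): [2.57, 2.57, 3.14, 3.14, 3.14, 3.14].

## Interface

Orientations are given as [roll, pitch, yaw] about the fixed x, y, z axes, in that order (R = Rz(yaw) Ry(pitch) Rx(roll)).
In Python, from plant import bot gives the robot as it stands.
- The arm moves only by the tool servo_tool, never from a script. Its argument "series" is a list of rows, each a list of 5 numbers: the opening, from 0 (shut) to 1 (fully open), then the shift along the tool's x, y, z each as a share of 50 mm, from -1 to 1, then the turn about the tool's z as a share of 90 degrees, from -1 to 1. In form: [[gripper, tx, ty, tz, spin], ...]. A call has 1 to 20 rows; each row shifts and turns the commanded pose from where the row before left it, along the tool's axes as they then stand; what a row does not reach is not made up. A row lasts 1/8 s, in which the tool goes at most 62.5 mm and 10.7 degrees, less where a joint would pass 70% of its speed; a pose out of reach is approached as far as the arm can. A call with a number of a shift or a turn outside -1 to 1 is refused whole. A call with a gripper value outside its range is refused whole. The fingers move at their own pace and stop on an object; the grip force is fixed at half the most. Time passes only in rows, so rows that do not move let the fingers close. It gives the time, the measured TCP pose, the force and the opening at its end, in the units of the state.
- bot.get_obs(): the state, without advancing time (a new reading comes with each control period).
- bot.capture(name): name is "scene" or "side" or "wrist"; returns the picture (400x640x3 uint8, red, green, blue); there is no depth.
- bot.camera_model(name): a dict with "mtx" (3x3 intrinsics, pixels), "distortion" ([k1, k2, p1, p2, k3] as OpenCV has them; the pictures are not rectified), "world_from_camera" (4x4, takes a point from camera to world coordinates). Camera axes: x right, y up, looking along -z (the intrinsics and any distortion apply to the point x, -y, -z); pixel columns grow to the right and rows downward; lengths in mm; the calibration is good to about 2 mm. A picture is of the moment at which its call begins: read the wrist's pose just before it. camera_model takes no time and is no camera call; for the wrist camera it gives the pose at the moment of the call.
- bot.close_job(): hands the job in, once; it reports no verdict.
Trained networks look in the newest picture that a camera, given by its name, has taken for a name from the list of things; names that differ only in an ending like _2 or _b are one class to them, and where a whole thing is asked for, a point or a joint stands for the part that bears it (a point fixed in the world has none). Each returns a list of dicts, best first, with "p" (0 to 1); they miss things now and then, are a little off and sometimes report something else, mostly with a low value. They report only what shows in the picture. A call takes as long as a camera call. They do not tell look-alikes from the thing itself.
- bot.outline_of(camera, label): "mask" (400x640 bool, what is visible of it).
- bot.pinpoint(camera, label): "point" ([x, y, z] in mm, in the coordinates of the camera as it stood for that picture, good to about 4 mm: a listed point, or the origin of a listed thing).
The state is a dict: "time": time; "joint_positions": joint angles; "dq": joint speeds; "tau": joint torques, N m; "tool_pos": TCP position; "tcp_rot": TCP orientation; "contact_force": force on the tool from outside, world axes, zero at the start; "moment": the same for the moment, N m; "grip_width": finger opening in mm.
Only numpy, scipy, OpenCV 4.12 (cv2) and the standard library are available. Lean on these libraries where they do the work, as an engineer would, in place of code of your own. Each camera call takes 0.05 s, during which the arm holds its last target.

## Working session

There is one attempt and no reset: what is moved stays moved. The work goes in short steps, Python scripts to look and compute and a tool call to move; the robot and the scene stay as the last step left them, time stands still between calls to the robot, and variables do not carry over. Pictures are saved under pics/ and viewed, and the job is handed in when it is done.

Besides the shell and the picture viewer there is one more tool, called after "Emit:" as name(argument=value, ...) on one line, values as JSON. servo_tool: Moves the arm, as the interface text tells. Shift numbers are shares of 50 mm and turn numbers shares of 90 degrees, none past 1 either way. Its arguments: {"type":"object","properties":{"series":{"type":"array"}},"required":["series"]}

```bash
ls; mkdir -p pics
python3 - <<'E'
from plant import bot
import cv2,numpy as np
print(bot.get_obs())
for c in ["scene","side","wrist"]:
    im=bot.capture(c); cv2.imwrite(f"pics/{c}0.png",im[:,:,::-1])
    m=bot.camera_model(c); print(c,np.round(m["mtx"],1).tolist(),m["distortion"],np.round(m["world_from_camera"],3).tolist())
E
```

```text
pics
{'time': 0.0, 'joint_positions': array([-1.25101043e+00,  3.42739520e-01,  1.52502230e+00, -2.09340375e-05,
        1.27540690e+00, -1.46005602e-01]), 'dq': array([-0.00137002,  0.00134954, -0.00051187, -0.00321523,  0.00043012,
       -0.00123843]), 'tau': array([-4.11077126e-03, -4.31256652e+01, -2.44223177e+01,  7.13164313e-02,
        5.61437826e-02, -1.08575796e-04]), 'tool_pos': array([ 235.67343089, -468.66728476,  226.03440984]), 'tcp_rot': array([-3.14003045e+00, -2.09492485e-04,  4.65797449e-01]), 'contact_force': array([ 0.12399101,  0.00652096, -0.67622695]), 'moment': array([0.02683369, 0.02903811, 0.00128992]), 'grip_width': 92.25315051445092}
scene [[407.3, 0.0, 324.8], [0.0, 407.3, 201.9], [0.0, 0.0, 1.0]] [0.02464602 0.         0.         0.         0.        ] [[-0.81, -0.455, 0.37, 1008.455], [0.586, -0.637, 0.5, 555.531], [0.008, 0.623, 0.783, 936.84], [0.0, 0.0, 0.0, 1.0]]
side [[373.6, 0.0, 321.8], [0.0, 373.6, 196.2], [0.0, 0.0, 1.0]] [-0.06774552  0.          0.          0.          0.        ] [[-0.873, 0.345, -0.345, 204.681], [-0.488, -0.622, 0.613, 675.99], [-0.003, 0.703, 0.711, 900.28], [0.0, 0.0, 0.0, 1.0]]
wrist [[311.9, 0.0, 316.8], [0.0, 311.9, 196.1], [0.0, 0.0, 1.0]] [-0.00177817  0.          0.          0.          0.        ] [[0.449, 0.852, 0.27, 308.715], [-0.894, 0.429, 0.133, -433.175], [-0.002, -0.301, 0.954, 383.853], [0.0, 0.0, 0.0, 1.0]]
```

View pics/scene0.png

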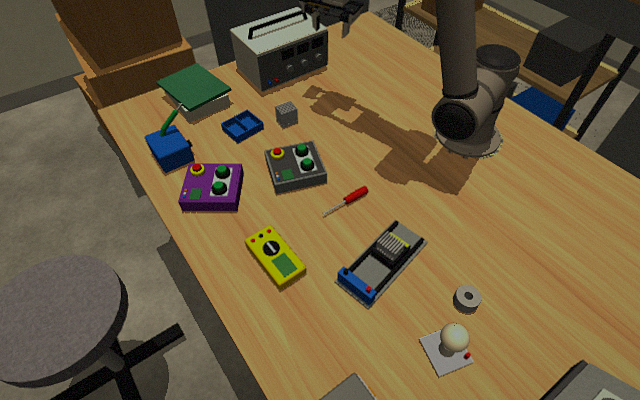

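View pics/side0.png

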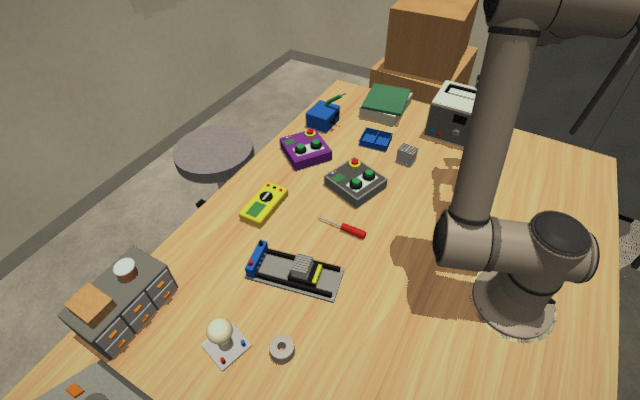

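View pics/wrist0.png

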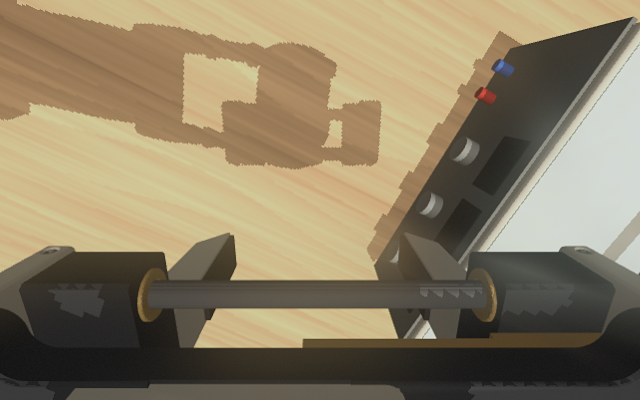

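The scene view shows the grey console at (295,167), with its green buttons at (302,150) and (307,165) and its red stop at (278,153). The purple look-alike is at (212,187). The bay is at (383,262), with the yellow sled end near (400,243) and the blue stop near (357,287). The side view shows the grey console at (355,182), the purple one at (305,148) and the bay at (295,272). By the description the grey console is the one I want.

```bash
cat > h.py <<'E'
from plant import bot
import cv2,numpy as np
def proj(m,P):
    T=np.linalg.inv(m["world_from_camera"]); P=np.atleast_2d(P)
    pc=P@T[:3,:3].T+T[:3,3]; pc=pc*[1,-1,-1]
    return cv2.projectPoints(pc.reshape(-1,1,3),np.zeros(3),np.zeros(3),m["mtx"],np.array(m["distortion"]))[0].reshape(-1,2)
def ray(m,uv):
    q=cv2.undistortPoints(np.array([[uv]],float),m["mtx"],np.array(m["distortion"])).ravel()
    W=np.array(m["world_from_camera"]); d=W[:3,:3]@np.array([q[0],-q[1],-1]); return W[:3,3],d/np.linalg.norm(d)
def tri(obs):
    A=np.zeros((3,3));b=np.zeros(3)
    for m,uv in obs:
        o,d=ray(m,uv);M=np.eye(3)-np.outer(d,d);A+=M;b+=M@o
    return np.linalg.solve(A,b)
def toW(m,p): W=np.array(m["world_from_camera"]); return W[:3,:3]@p+W[:3,3]
E
python3 - <<'E'
from h import *
for c in ["scene","side"]:
    m=bot.camera_model(c)
    for l in ["bay","sled","console","pair_mid","bay_home","stop"]:
        if l=="stop": continue
        for r in bot.pinpoint(c,l)[:3]: print(c,l,round(r["p"],2),np.round(toW(m,np.array(r["point"])),1), np.round(proj(m,toW(m,np.array(r["point"]))),0))
    im=cv2.imread(f"pics/{c}0.png")
    b={"scene":[(245,125,100),(325,215,115)],"side":[(315,145,85),(240,230,115)]}[c]
    ims=[cv2.resize(im[y:y+int(w*.75),x:x+w],(800//2*1,300),interpolation=cv2.INTER_CUBIC) for x,y,w in b]
    cv2.imwrite(f"pics/{c}crop.png",np.hstack(ims))
E
```

```text
scene bay 0.87 [556.6 207.3   1.5] [[383. 261.]]
scene sled 0.73 [533.7 200.    7.8] [[388. 253.]]
scene sled 0.3 [597.1 461.9   1.6] [[444. 349.]]
scene sled 0.25 [620.8 221.4   8.8] [[368. 276.]]
scene console 0.65 [ 5.664e+02 -2.020e+02 -1.000e-01] [[295. 170.]]
scene console 0.6 [ 815.9 -272.6   -4.9] [[212. 192.]]
scene pair_mid 0.71 [ 536.5 -187.3   68.5] [[305. 153.]]
scene pair_mid 0.61 [ 789.3 -244.    68.4] [[220. 178.]]
scene bay_home 0.88 [619.3 219.8   7.4] [[368. 276.]]
scene bay_home 0.16 [ 5.608e+02  2.077e+02 -4.000e-01] [[382. 262.]]
side bay 0.88 [5.583e+02 2.067e+02 4.000e-01] [[295. 274.]]
side sled 0.94 [528.1 200.    7.8] [[305. 275.]]
side console 0.86 [ 5.620e+02 -1.948e+02 -1.000e-01] [[355. 187.]]
side pair_mid 0.98 [ 784.6 -253.1   74.8] [[308. 142.]]
side pair_mid 0.79 [ 532.2 -190.3   68.9] [[364. 176.]]
side pair_mid 0.56 [616.3 215.3   6.1] [[276. 266.]]
side bay_home 0.88 [611.3 217.2   5.5] [[277. 268.]]
```

View pics/scenecrop.png

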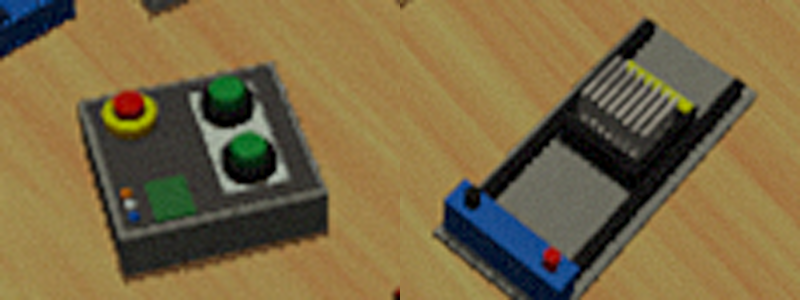

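View pics/sidecrop.png

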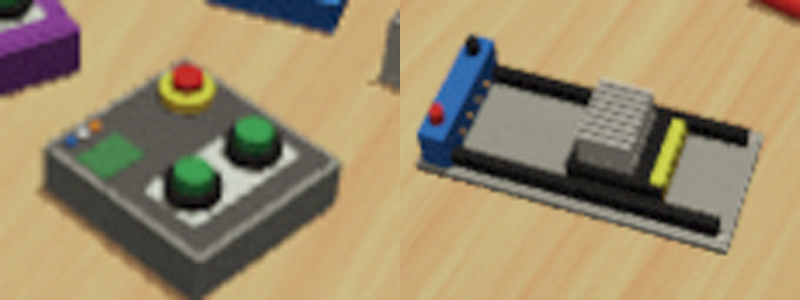

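Run:
```python
from h import *
s=bot.camera_model("scene");d=bot.camera_model("side")
k=400/115
S=lambda x,y:(325+(x-400)/k,215+y/k); D=lambda x,y:(240+(x-400)/k,230+y/k)
SC=lambda x,y:(245+x/4,125+y/4); DC=lambda x,y:(315+x*85/400,145+y*85/400)
for n,a,b in [("cornerA -x,-y",S(650,18),D(762,133)),("corner -x,+y",S(757,95),D(727,250)),("yellow end hi -y",S(630,64),D(685,122)),("yellow hi +y",S(692,105),D(662,183)),
 ("btnR",SC(230,82),DC(257,125)),("btnL",SC(250,141),DC(193,167)),("red",SC(129,98),DC(188,73)),("consNearR",SC(272,66),DC(338,168)),("consNearL",SC(327,187),DC(203,257)),("consFarR",SC(80,103),DC(186,65)),("consFarL",SC(125,236),DC(45,155))]:
    print(n,np.round(tri([(s,a),(d,b)]),1))
```

```text
cornerA -x,-y [442.2 131.   10.1]
corner -x,+y [419.9 232.4   1.8]
yellow end hi -y [495.8 163.   28.6]
yellow hi +y [483.6 219.8  29.5]
btnR [ 524.  -217.6   69.6]
btnL [ 545.9 -158.5   67.3]
red [ 593.9 -251.2   65. ]
consNearR [ 467.3 -243.1   34.3]
consNearL [ 512.1 -107.4   40.8]
consFarR [ 614.1 -295.4   34.1]
consFarL [ 659.2 -154.1   35.4]
```

The close crops show the grey console, with its caps triangulated at z ≈ 68 against the expected 69. The bay's yellow face top is at z ≈ 29 to 33. The console yaws about -0.35 and the bay about +0.2. Next I move so the wrist camera can see the console, then the bay.

Emit:
servo_tool(series=[[0, 0.4, -0.21, -0.07, 0], [0, 0.7, -0.38, -0.07, 0], [0, 0.8, -0.43, -0.07, 0], [0, 0.8, -0.43, -0.07, 0], [0, 0.8, -0.43, -0.07, 0], [0, 0.8, -0.43, -0.07, 0], [0, 0.8, -0.43, -0.07, 0], [0, 0.8, -0.43, -0.07, 0], [0, 0.46, -0.25, -0.07, 0], [0, 0.2, -0.11, -0.07, 0], [0, 0, 0, 0, 0], [0, 0, 0, 0, 0]])

```text
time: 2.15
tool_pos: [449.1, -164.6, 261.6]
tcp_rot: [3.142, 0.0, 0.465]
contact_force: [0.2, 0.2, 0.0]
grip_width: 0.6
```

Run:
```python
from h import *
import pickle
o=bot.get_obs();m=bot.camera_model("wrist"); im=bot.capture("wrist"); cv2.imwrite("pics/w1.png",im[:,:,::-1]); pickle.dump(m,open("w1.pkl","wb"))
print(o["time"],o["tool_pos"],o["tcp_rot"],o["dq"].round(3))
for l in ["console","pair_mid"]:
  for r in bot.pinpoint("wrist",l)[:2]: print(l,r["p"],toW(m,np.array(r["point"])).round(1))
```

```text
2.15 [ 449.10997879 -164.5982507   261.63858004] [3.14153437e+00 4.16462179e-04 4.65013264e-01] [-0.009  0.003  0.001  0.002 -0.002  0.002]
console 0.89 [ 559.4 -199.6    1.2]
pair_mid 0.61 [ 535.3 -189.1   69.5]
```

View pics/w1.png

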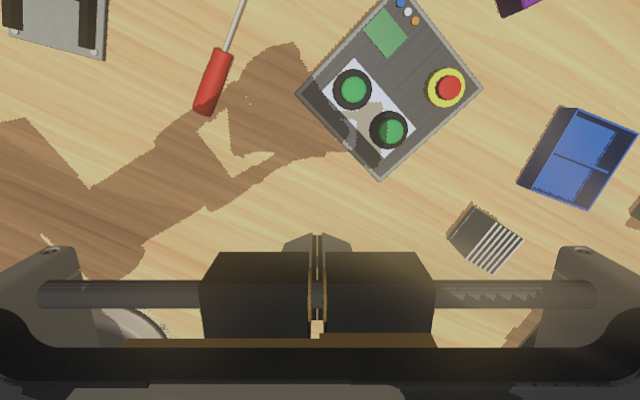

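The wrist view shows the grey console with green caps at (353,89) and (388,130) and the red button at (449,87). The purple corner is at the top right, outside the working area. Next is the bay view.

Emit:
servo_tool(series=[[0, 0.14, -0.3, 0, 0], [0, 0.28, -0.6, 0, 0], [0, 0.37, -0.8, 0, 0], [0, 0.37, -0.8, 0, 0], [0, 0.37, -0.8, 0, 0], [0, 0.37, -0.8, 0, 0], [0, 0.37, -0.8, 0, 0], [0, 0.37, -0.8, 0, 0], [0, 0.19, -0.4, 0, 0], [0, 0.07, -0.16, 0, 0], [0, 0, 0, 0, 0.08], [0, 0, 0, 0, 0.08], [0, 0, 0, 0, 0], [0, 0, 0, 0, 0]])

```text
time: 4.05
tool_pos: [438.5, 180.4, 261.7]
tcp_rot: [3.141, 0.0, 0.216]
contact_force: [-0.5, 0.3, -0.4]
grip_width: 0.3
```

Run:
```python
from h import *
import pickle
o=bot.get_obs();m=bot.camera_model("wrist"); im=bot.capture("wrist"); cv2.imwrite("pics/w2.png",im[:,:,::-1]); pickle.dump(m,open("w2.pkl","wb"))
print(o["time"],o["tool_pos"],o["tcp_rot"],o["dq"].round(3))
for l in ["bay","sled","bay_home"]:
  for r in bot.pinpoint("wrist",l)[:2]: print(l,r["p"],toW(m,np.array(r["point"])).round(1))
```

```text
4.05 [438.50878567 180.4015071  261.69554406] [3.14144500e+00 7.00738221e-05 2.16252392e-01] [ 0.001  0.003 -0.002  0.    -0.001  0.009]
bay 0.9 [557.1 210.2  -0.7]
sled 0.84 [528.8 196.2   9.4]
bay_home 0.82 [618.8 212.8   5.9]
```

View pics/w2.png

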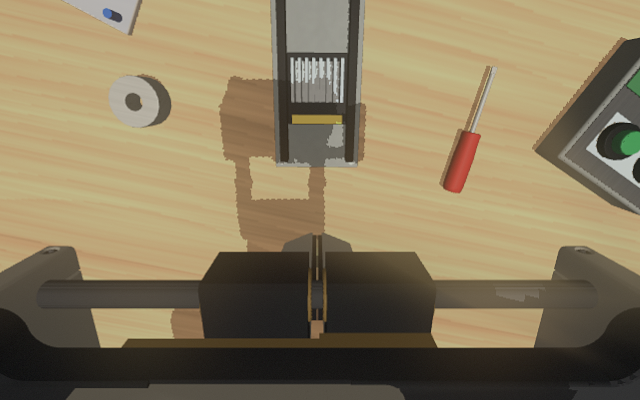

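The wrist view shows the bay at columns 275–365 and rows 0–166, nearly aligned with the tool. The yellow face top is at row 119.

Run:
```python
import cv2
im=cv2.imread("pics/w2.png")
cv2.imwrite("pics/w2c.png",cv2.resize(im[0:180,240:400],(533,600),interpolation=cv2.INTER_CUBIC))
```

```text
(no output)
```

View pics/w2c.png

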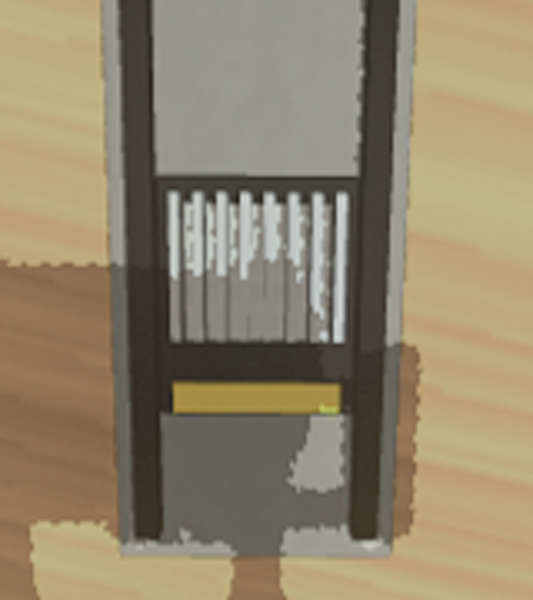

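```bash
cat >> h.py <<'E'
def onz(m,uv,z):
    o,d=ray(m,uv); return o+d*(z-o[2])/d[2]
E
python3 - <<'E'
from h import *
import pickle
m=pickle.load(open("w2.pkl","rb")); C=lambda x,y:(240+x/3.333,y/3.333)
for n,p,z in [("plate nearL",C(122,550),8),("plate nearR",C(391,550),8),("plate topL",C(103,0),8),("plate topR",C(415,0),8),("yelL",C(172,412),33),("yelR",C(342,412),33),("railL in near",C(161,535),24),("railR in near",C(351,535),24),("railL in top",C(151,0),24),("railR in top",C(364,0),24)]:
    print(n,onz(m,p,z).round(1))
m1=pickle.load(open("w1.pkl","rb"))
im=cv2.imread("pics/w1.png"); h=cv2.cvtColor(im,cv2.COLOR_BGR2HSV)
k=cv2.inRange(h,(50,120,60),(90,255,255)); n,l,s,c=cv2.connectedComponentsWithStats(k)
for i in range(1,n):
    if s[i,4]>150: print(s[i],c[i],onz(m1,c[i],69).round(1))
E
```

```text
plate nearL [422.1 231.5   8. ]
plate nearR [445.4 125.7   8. ]
plate topL [611.6 272.1   8. ]
plate topR [634.7 166.6   8. ]
yelL [482.1 220.6  33. ]
yelR [495.3 160.3  33. ]
railL in near [434.9 216.5  24. ]
railR in near [450.6 145.   24. ]
railL in top [611.4 253.6  24. ]
railR in top [626.6 184.3  24. ]
```

The bay fits well: yaw ≈ 0.213, origin ≈ (561,206), and the plate measures 108 mm wide against 110. The sled is about 94 mm short of home, which is within 70–105. I descend behind the yellow face.

Emit:
servo_tool(series=[[0, 0.27, 0.01, 0.4, 0], [0, 0.27, 0.01, 0.8, 0], [0, 0, 0, 0.9, 0], [0, 0, 0, 0.9, 0], [0, 0, 0, 0.9, 0], [0, 0, 0, 0.6, 0], [0, 0, 0, 0.3, 0], [0, 0, 0, 0.1, 0], [0, 0, 0, 0, 0]])

```text
time: 5.38
tool_pos: [465.7, 185.6, 17.3]
tcp_rot: [3.142, -0.001, 0.215]
contact_force: [-0.2, 0.2, 0.3]
grip_width: 0.7
```

Run:
```python
from h import *
o=bot.get_obs(); print(o["time"],o["tool_pos"],o["tcp_rot"],o["contact_force"])
ims=[]
for c,(x,y,w) in {"scene":(325,190,115),"side":(240,210,115)}.items():
    im=bot.capture(c)[:,:,::-1]; ims.append(cv2.resize(im[y:y+w,x:x+w],(400,400),interpolation=cv2.INTER_CUBIC))
cv2.imwrite("pics/d1.png",np.hstack(ims))
```

```text
5.375 [465.73412704 185.61414451  17.32106833] [ 3.14151368e+00 -1.21607310e-03  2.14642020e-01] [-0.18843987  0.222633    0.32764436]
```

View pics/d1.png

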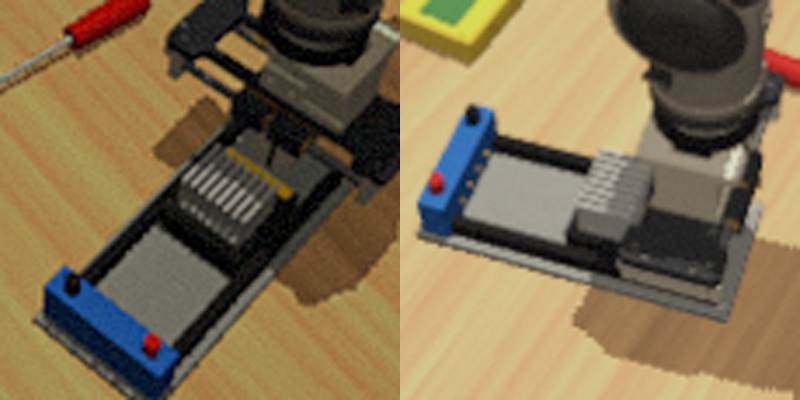

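The fingers sit centred between the rails behind the yellow face. I push the first part.

Emit:
servo_tool(series=[[0, 0.15, 0, 0, 0], [0, 0.1, 0, 0, 0], [0, 0.1, 0, 0, 0], [0, 0.15, 0, 0, 0], [0, 0.2, 0, 0, 0], [0, 0.2, 0, 0, 0], [0, 0.2, 0, 0, 0], [0, 0.2, 0, 0, 0], [0, 0.2, 0, 0, 0], [0, 0.2, 0, 0, 0], [0, 0.15, 0, 0, 0], [0, 0.1, 0, 0, 0], [0, 0, 0, 0, 0]])

```text
time: 7.1
tool_pos: [561.1, 206.4, 16.9]
tcp_rot: [3.142, -0.001, 0.214]
contact_force: [-0.1, 0.7, 0.4]
grip_width: 0.5
```

Run:
```python
from h import *
o=bot.get_obs(); print(o["time"],o["tool_pos"],o["tcp_rot"],o["contact_force"])
ims=[]
for c,(x,y,w) in {"scene":(325,190,115),"side":(240,210,115)}.items():
    im=bot.capture(c)[:,:,::-1]; ims.append(cv2.resize(im[y:y+w,x:x+w],(400,400),interpolation=cv2.INTER_CUBIC))
cv2.imwrite("pics/d2.png",np.hstack(ims))
```

```text
7.1 [561.13453304 206.35843524  16.85120244] [ 3.14152213e+00 -1.31029383e-03  2.14420021e-01] [-0.07837712  0.72633694  0.36966924]
```

View pics/d2.png

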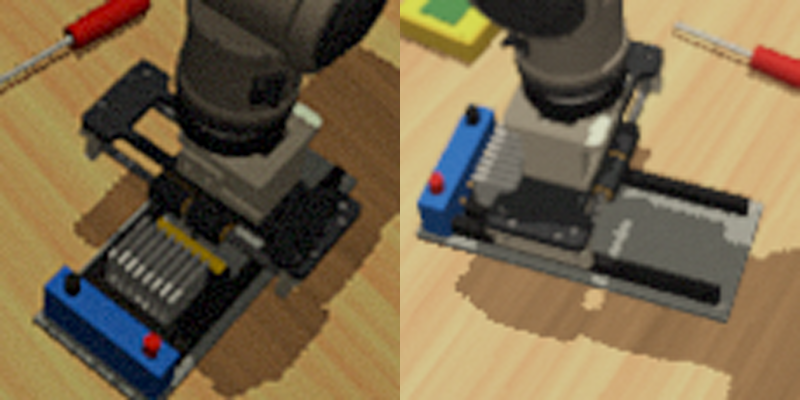

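The sled has moved and is about 10 mm short of the stop. I creep forward now.

Emit:
servo_tool(series=[[0, 0.03, 0, 0, 0], [0, 0.03, 0, 0, 0], [0, 0.03, 0, 0, 0], [0, 0.03, 0, 0, 0], [0, 0.03, 0, 0, 0], [0, 0.03, 0, 0, 0]])

```text
time: 7.95
tool_pos: [567.7, 207.8, 16.5]
tcp_rot: [3.141, 0.004, 0.215]
contact_force: [-11.4, -2.4, 8.3]
grip_width: 0.4
```

Emit:
servo_tool(series=[[0, 0.02, 0, 0, 0], [0, 0.02, 0, 0, 0]])

```text
time: 8.2
tool_pos: [567.7, 207.9, 16.5]
tcp_rot: [3.141, 0.008, 0.215]
contact_force: [-15.9, -3.9, 13.5]
grip_width: 0.5
```

Emit:
servo_tool(series=[[0, 0.02, 0, 0, 0], [0, 0.02, 0, 0, 0]])

```text
time: 8.45
tool_pos: [567.7, 207.8, 16.5]
tcp_rot: [3.141, 0.013, 0.215]
contact_force: [-23.1, -6.2, 19.6]
grip_width: 0.2
```

Run:
```python
from h import *
o=bot.get_obs(); print(o["time"],o["tool_pos"],o["tcp_rot"],o["contact_force"])
ims=[]
for c,(x,y,w) in {"scene":(325,220,80),"side":(240,220,80)}.items():
    im=bot.capture(c)[:,:,::-1]; ims.append(cv2.resize(im[y:y+w,x:x+w],(400,400),interpolation=cv2.INTER_CUBIC))
cv2.imwrite("pics/d3.png",np.hstack(ims))
```

```text
8.45 [567.72636659 207.83009447  16.50235734] [3.14109993 0.0125484  0.2149137 ] [-23.1443615   -6.16278389  19.64121317]
```

View pics/d3.png

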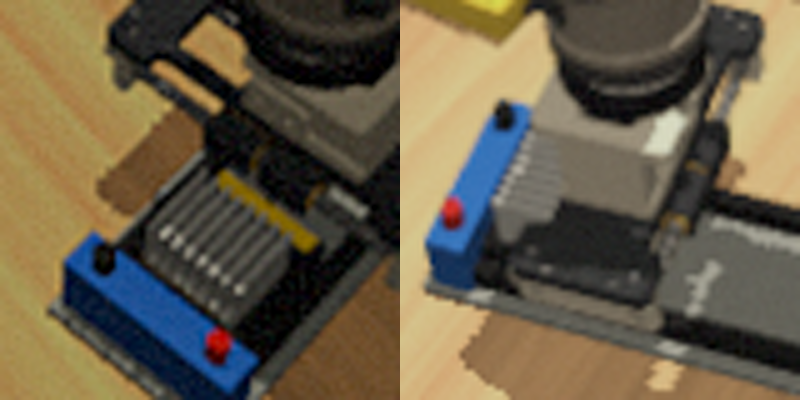

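The TCP stalled while the force rose to 23 N, well above the 7 N maximum sliding friction, so the sled is on the stop. I back off, rise and verify.

Emit:
servo_tool(series=[[0, -0.1, 0, 0, 0], [0, -0.2, 0, 0, 0], [0, -0.3, 0, 0, 0], [0, -0.3, 0, -0.2, 0], [0, -0.3, 0, -0.6, 0], [0, -0.3, 0, -0.9, 0], [0, -0.3, 0, -0.9, 0], [0, -0.3, 0, -0.9, 0], [0, -0.1, 0, -0.8, 0], [0, 0, 0, -0.4, 0], [0, 0, 0, -0.2, 0], [0, 0, 0, 0, 0], [0, 0, 0, 0, 0]])

```text
time: 10.18
tool_pos: [465.3, 185.5, 260.5]
tcp_rot: [3.141, 0.002, 0.214]
contact_force: [-0.3, -0.1, -0.3]
grip_width: 0.8
```

Run:
```python
from h import *
import pickle
o=bot.get_obs();m=bot.camera_model("wrist"); im=bot.capture("wrist")[:,:,::-1]; cv2.imwrite("pics/w3.png",im); pickle.dump(m,open("w3.pkl","wb"))
print(o["time"],o["tool_pos"],o["tcp_rot"],o["contact_force"])
for l in ["bay","sled","bay_home"]:
  for r in bot.pinpoint("wrist",l)[:2]: print(l,r["p"],toW(m,np.array(r["point"])).round(1))
cv2.imwrite("pics/w3c.png",cv2.resize(im[0:180,240:400],(533,600),interpolation=cv2.INTER_CUBIC))
ims=[]
for c,(x,y,w) in {"scene":(325,220,80),"side":(240,220,80)}.items():
    im=bot.capture(c)[:,:,::-1]; ims.append(cv2.resize(im[y:y+w,x:x+w],(400,400),interpolation=cv2.INTER_CUBIC))
cv2.imwrite("pics/d4.png",np.hstack(ims))
```

```text
10.175 [465.31026731 185.47878264 260.50493603] [3.14146483e+00 1.89143039e-03 2.14387066e-01] [-0.31531319 -0.10141545 -0.30683209]
bay 0.74 [597.4 460.4  -1.2]
bay 0.61 [555.3 207.6   0.7]
sled 0.58 [616.9 216.5  10.1]
sled 0.2 [ 5.629e+02 -1.995e+02  3.000e-01]
```

View pics/w3c.png

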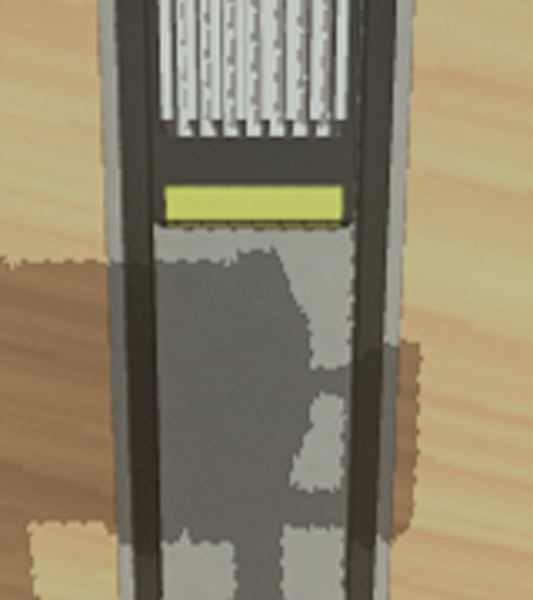

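View pics/d4.png

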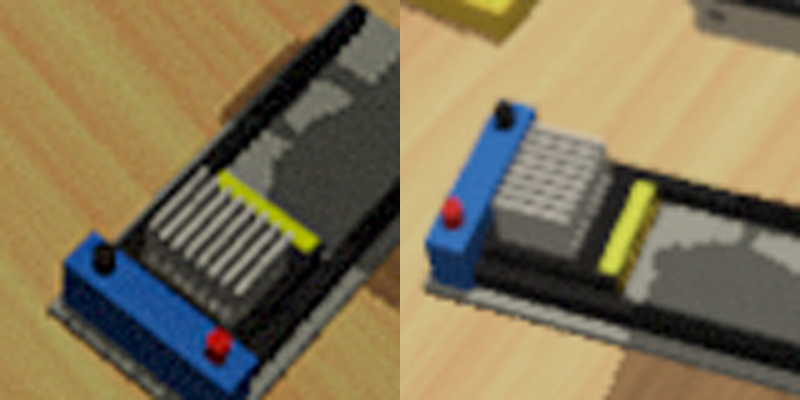

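Run:
```python
from h import *
import pickle
m=pickle.load(open("w3.pkl","rb")); C=lambda x,y:(240+x/3.333,y/3.333)
a=onz(m,C(165,221),33);b=onz(m,C(343,221),33);mid=(a+b)/2
d=mid[:2]-[433.75,178.6]; u=np.array([.9774,.2114]); print(a,b,"bay x",d@u-130, "yaw",np.arctan2(-(b-a)[0]*-1,-(b-a)[1]))
m1=pickle.load(open("w1.pkl","rb"))
im=cv2.imread("pics/w1.png"); 
cv2.imwrite("pics/w1c.png",cv2.resize(im[40:170,300:440],(646,600),interpolation=cv2.INTER_CUBIC))
```

```text
[571.1194604  239.90395621  33.        ] [584.1090561  180.19916216  33.        ] bay x 17.2617856268636 yaw 0.21422529060913997
```

View pics/w1c.png

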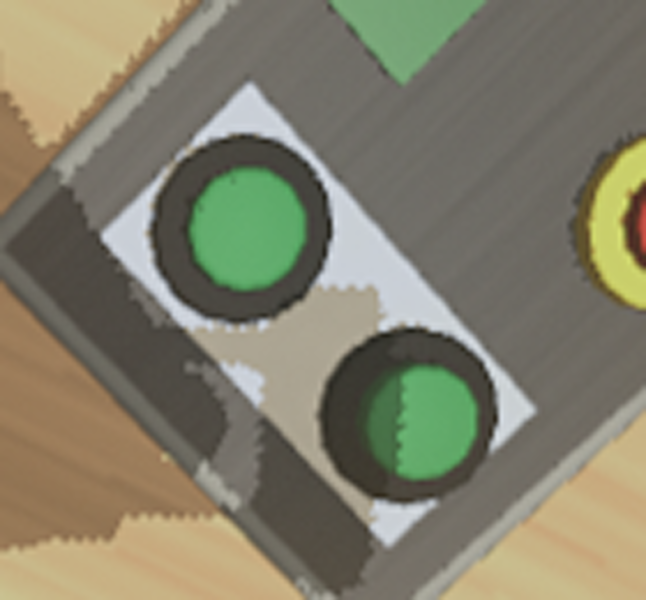

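The measured push face is at bay x ≈ 17 in a frame good to about 3 mm, and the TCP stall agrees. To rule out a jam short of the stop, I take one closer look at the stop gap.

Emit:
servo_tool(series=[[0, 0.4, 0, 0, 0], [0, 0.8, 0, 0, 0], [0, 0.6, 0, 0, 0], [0, 0.2, 0, 0, 0], [0, 0, 0, 0, 0]])

```text
time: 11.1
tool_pos: [563.1, 206.8, 261.1]
tcp_rot: [3.141, 0.001, 0.214]
contact_force: [-0.8, 0.9, -0.9]
grip_width: 0.6
```

Run:
```python
from h import *
import pickle
o=bot.get_obs();m=bot.camera_model("wrist"); im=bot.capture("wrist")[:,:,::-1]; cv2.imwrite("pics/w4.png",im); pickle.dump(m,open("w4.pkl","wb"))
print(o["time"],o["tool_pos"],o["tcp_rot"])
cv2.imwrite("pics/w4c.png",cv2.resize(im[20:170,250:390],(560,600),interpolation=cv2.INTER_CUBIC))
```

```text
11.1 [563.11005475 206.80709387 261.09093233] [3.14147097e+00 1.28238203e-03 2.14454119e-01]
```

View pics/w4c.png

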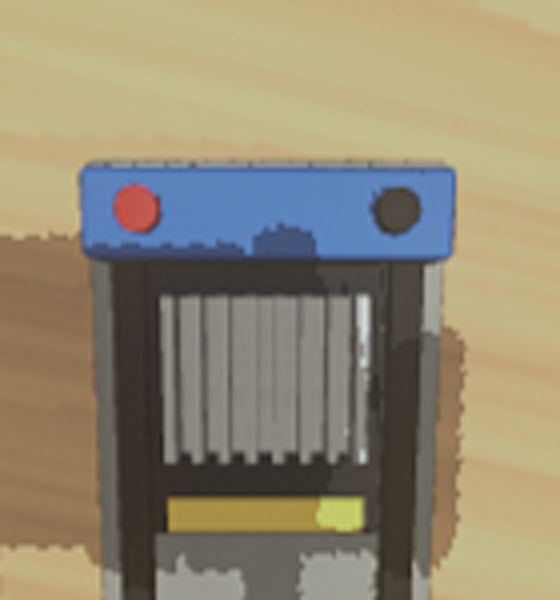

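Run:
```python
from h import *
import pickle
m=pickle.load(open("w4.pkl","rb")); C=lambda x,y:(250+x/4,20+y/4)
u=np.array([.9774,.2114])
s=onz(m,C(268,258),50); y=onz(m,C(268,532),33); print("gap",(s-y)[:2]@u)
m1=pickle.load(open("w1.pkl","rb")); K=lambda x,y:(300+x/4.615,40+y/4.615)
L=onz(m1,K(248,229),69);R=onz(m1,K(420,422),69); print(L,R,np.linalg.norm(L-R),(L+R)/2,"yaw",np.arctan2(-(L-R)[0],(L-R)[1]))
s=bot.camera_model("scene");d=bot.camera_model("side")
SC=lambda x,y:(245+x/4,125+y/4); DC=lambda x,y:(315+x*85/400,145+y*85/400)
print(tri([(m1,K(248,229)),(s,SC(250,141)),(d,DC(193,167))]),tri([(m1,K(420,422)),(s,SC(230,82)),(d,DC(257,125))]))
```

```text
gap 79.6245611163374
[ 546.58117973 -160.07899835   69.        ] [ 526.63409157 -217.91029973   69.        ] 61.17471490934487 [ 536.60763565 -188.99464904   69.        ] yaw -0.33214075528270764
[ 546.17651008 -159.68908084   66.44371776] [ 524.95045103 -217.55171381   69.74941334]
```

The sled-face-to-stop distance is 79.6 mm against a sled length of 80, so it is home. Next is the console: pair_mid ≈ (536.6, -189), yaw ≈ -0.335.

Emit:
servo_tool(series=[[0.5, -0.22, 0.4, 0, 0], [0.5, -0.45, 0.8, 0, 0], [0.5, -0.45, 0.8, 0, 0], [0.5, -0.45, 0.8, 0, 0], [0.5, -0.45, 0.8, 0, 0], [0.5, -0.45, 0.8, 0, 0], [0.5, -0.45, 0.8, 0, 0], [0.5, -0.45, 0.8, 0, 0], [0.5, -0.22, 0.4, 0, 0], [0.5, -0.15, 0.28, 0, 0], [0.5, 0, 0, 0, 0.1], [0.5, 0, 0, 0, 0.1], [0.5, 0, 0, 0, 0.1], [0.5, 0, 0, 0, 0.05], [0.5, 0, 0, 0, 0], [0.5, 0, 0, 0, 0]])

```text
time: 13.15
tool_pos: [451.6, -158.9, 261.8]
tcp_rot: [3.142, -0.0, -0.333]
contact_force: [-0.1, 0.2, -0.0]
grip_width: 45.9
```

Run:
```python
from h import *
import pickle
o=bot.get_obs();m=bot.camera_model("wrist"); im=bot.capture("wrist")[:,:,::-1]; cv2.imwrite("pics/w5.png",im); pickle.dump(m,open("w5.pkl","wb"))
print(o["time"],o["tool_pos"],o["tcp_rot"],o["grip_width"])
for r in bot.pinpoint("wrist","pair_mid")[:2]: print(r["p"],toW(m,np.array(r["point"])).round(1))
```

```text
13.15 [ 451.61448238 -158.90337     261.83687092] [ 3.14155768e+00 -1.73012965e-04 -3.33194854e-01] 45.87655693161267
0.59 [ 536.1 -188.6   69.3]
```

View pics/w5.png

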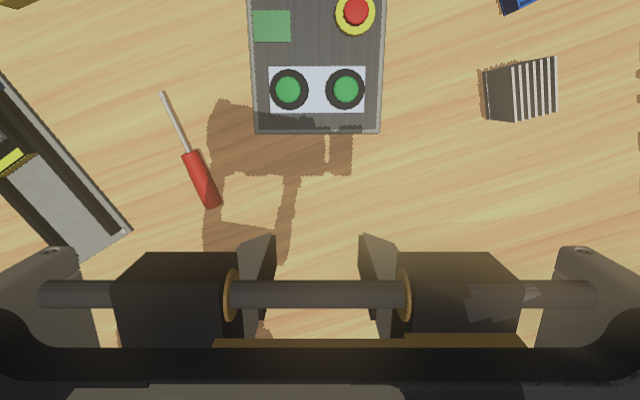

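The console is aligned and its two green caps show at (288,90) and (346,89). I refine with a fit.

Run:
```python
from h import *
import pickle
m1=pickle.load(open("w1.pkl","rb"));m=pickle.load(open("w5.pkl","rb")); K=lambda x,y:(300+x/4.615,40+y/4.615)
im=cv2.imread("pics/w5.png"); h=cv2.cvtColor(im,cv2.COLOR_BGR2HSV); print(h[90,288],h[89,346])
k=cv2.inRange(h,(45,90,60),(80,255,255)); n,l,s,c=cv2.connectedComponentsWithStats(k)
cs=[]
for i in range(1,n):
    if s[i,4]>150 and s[i,1]>50: print(s[i],c[i],onz(m,c[i],69).round(1)); cs.append(c[i])
cs.sort(key=lambda c:c[0])
L,R=[onz(m,c,69) for c in cs]; print(np.linalg.norm(L-R),(L+R)/2,np.arctan2(-(L-R)[0],(L-R)[1]))
print(tri([(m,cs[0]),(m1,K(248,229))]),tri([(m,cs[1]),(m1,K(420,422))]))
mid=((L+R)/2)[:2]; o=bot.get_obs(); y=o["tcp_rot"][2]; dl=mid-o["tool_pos"][:2]
print("tx,ty mm",dl@[np.cos(y),np.sin(y)],dl@[np.sin(y),-np.cos(y)])
cv2.imwrite("pics/w5c.png",cv2.resize(im[50:140,240:400],(800,450),interpolation=cv2.INTER_CUBIC))
```

```text
[ 65 110 169] [ 65 106 173]
[275  76  26  27 535] [287.69906542  89.11214953] [ 546.8 -159.9   69. ]
[333  76  26  26 522] [345.51340996  88.62260536] [ 527.1 -218.2   69. ]
61.472587516036576 [ 536.94789531 -189.07377217   69.        ] -0.32531614818481663
[ 546.63708354 -160.01052192   69.64789676] [ 526.88769797 -218.4076982    66.9459182 ]
tx,ty mm 90.38590555701086 0.39531322619529863
```

View pics/w5c.png

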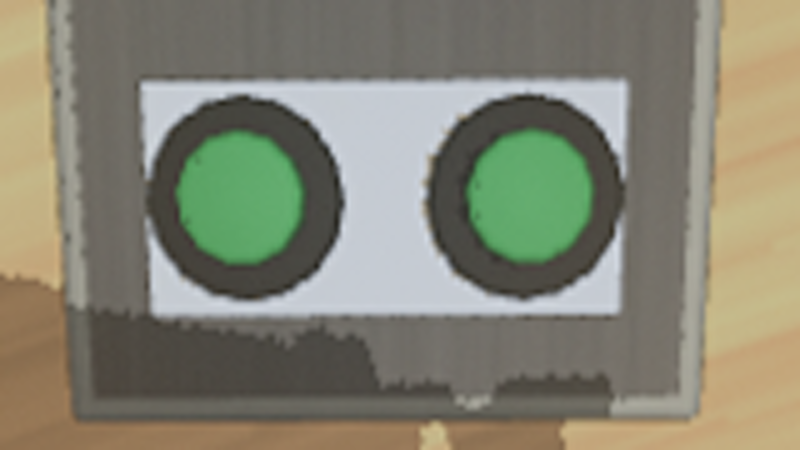

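Emit:
servo_tool(series=[[0.5, 0.4, 0.01, 0, 0], [0.5, 0.7, 0, 0, 0], [0.5, 0.5, 0, 0.4, 0], [0.5, 0.21, 0, 0.7, 0], [0.5, 0, 0, 0.8, 0], [0.5, 0, 0, 0.8, 0], [0.5, 0, 0, 0.5, 0], [0.5, 0, 0, 0.2, 0], [0.5, 0, 0, 0.1, 0], [0.5, 0, 0, 0, 0], [0.5, 0, 0, 0, 0]])

```text
time: 14.62
tool_pos: [537.6, -189.8, 87.8]
tcp_rot: [3.141, -0.002, -0.335]
contact_force: [0.5, -0.8, 0.5]
grip_width: 45.7
```

Run:
```python
from h import *
o=bot.get_obs(); print(o["time"],o["tool_pos"],o["tcp_rot"],o["contact_force"],o["grip_width"])
ims=[]
for c,(x,y,w) in {"scene":(250,100,90),"side":(310,120,90)}.items():
    im=bot.capture(c)[:,:,::-1]; ims.append(cv2.resize(im[y:y+w,x:x+w],(400,400),interpolation=cv2.INTER_CUBIC))
cv2.imwrite("pics/d5.png",np.hstack(ims))
cv2.imwrite("pics/w6.png",bot.capture("wrist")[:,:,::-1])
```

```text
14.625 [ 537.60626553 -189.80322891   87.75359803] [ 3.14125612e+00 -1.94622327e-03 -3.35207028e-01] [ 0.52068704 -0.846936    0.49751577] 45.686577160718535
```

View pics/d5.png

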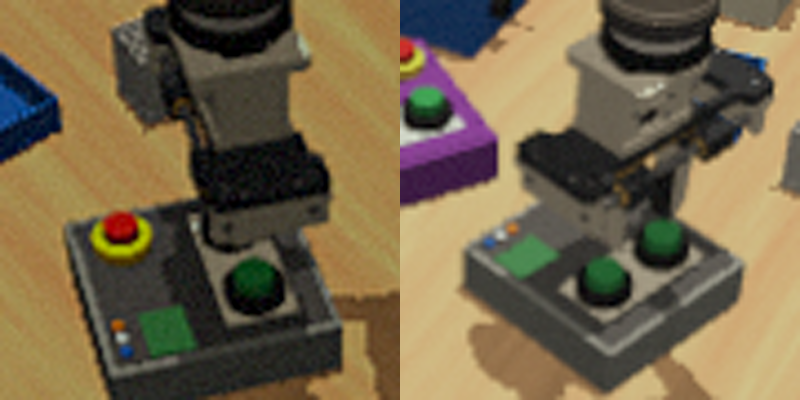

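View pics/w6.png

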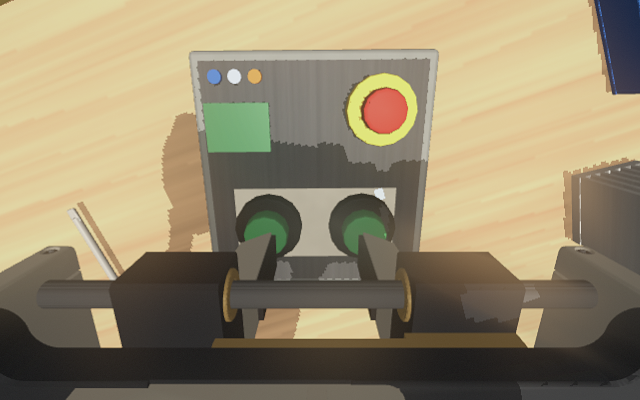

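Run:
```python
from h import *
o=bot.get_obs(); y=o["tcp_rot"][2]; t=o["tool_pos"]; ex=np.array([np.cos(y),np.sin(y),0]);ey=np.array([np.sin(y),-np.cos(y),0])
P=[t+s*a*ey+b*ex for s in(-1,1) for a in (23,42) for b in (-9.5,9.5)]
for c,f,(x,yy,k) in [("scene","pics/d5.png",(250,100,400/90)),("side","pics/d5.png",(310,120,400/90)),("wrist","pics/w6.png",(0,0,1))]:
    print(c,((proj(bot.camera_model(c),P)-[x,yy])*k+([400,0] if c=="side" else [0,0])).round(0).tolist())
    c2=[[546.8,-159.9,69],[527.1,-218.2,69]]
    print(" caps",((proj(bot.camera_model(c),c2)-[x,yy])*k+([400,0] if c=="side" else [0,0])).round(0).tolist())
```

```text
scene [[262.0, 234.0], [234.0, 240.0], [269.0, 254.0], [241.0, 260.0], [244.0, 188.0], [217.0, 194.0], [237.0, 170.0], [210.0, 175.0]]
 caps [[253.0, 265.0], [229.0, 204.0]]
side [[622.0, 248.0], [604.0, 235.0], [604.0, 260.0], [585.0, 247.0], [666.0, 220.0], [647.0, 208.0], [683.0, 209.0], [664.0, 197.0]]
 caps [[604.0, 266.0], [661.0, 228.0]]
wrist [[275.0, 265.0], [274.0, 235.0], [242.0, 265.0], [239.0, 235.0], [356.0, 265.0], [357.0, 235.0], [389.0, 265.0], [391.0, 235.0]]
 caps [[265.0, 238.0], [364.0, 237.0]]
```

Run:
```python
import cv2
im=cv2.imread("pics/w6.png")
cv2.imwrite("pics/w6c.png",cv2.convertScaleAbs(cv2.resize(im[180:350,220:420],(800,600),interpolation=cv2.INTER_CUBIC),alpha=1.8,beta=30))
```

```text
(no output)
```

View pics/w6c.png

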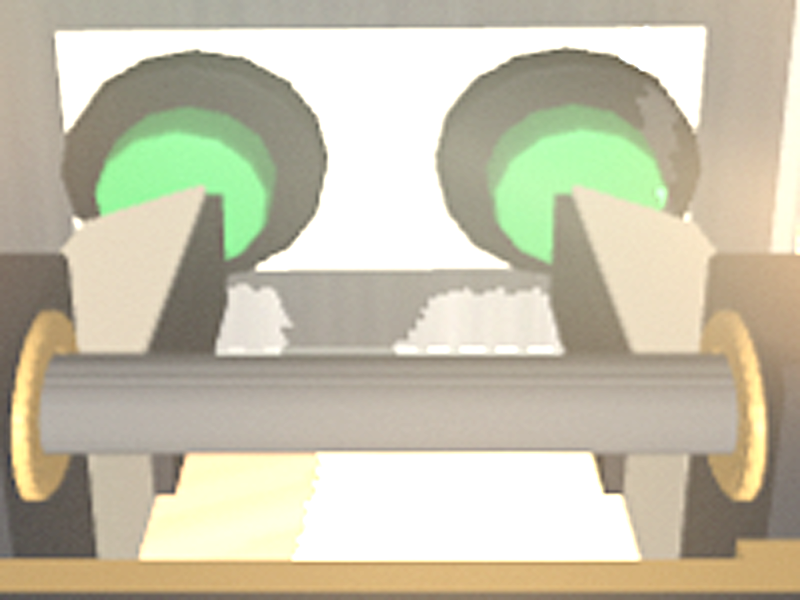

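At this opening the fingertips taper to a narrow tip near their inner faces, at about ±24 mm. I open to 58 mm so the tips sit over the cap centres (±31) and approach.

Emit:
servo_tool(series=[[0.64, 0, 0, 0, 0], [0.64, 0, 0, 0, 0], [0.64, 0, 0, 0, 0], [0.64, 0, 0, 0.15, 0], [0.64, 0, 0, 0.1, 0], [0.64, 0, 0, 0, 0], [0.64, 0, 0, 0, 0]])

```text
time: 15.65
tool_pos: [537.1, -189.6, 74.2]
tcp_rot: [3.142, -0.0, -0.335]
contact_force: [0.4, -0.7, -0.9]
grip_width: 59.1
```

Run:
```python
from h import *
o=bot.get_obs(); print(o["time"],o["tool_pos"],o["tcp_rot"],o["contact_force"],o["moment"],o["grip_width"])
im=bot.capture("wrist")[:,:,::-1]
cv2.imwrite("pics/w7c.png",cv2.convertScaleAbs(cv2.resize(im[180:350,220:420],(800,600),interpolation=cv2.INTER_CUBIC),alpha=1.8,beta=30))
```

```text
15.65 [ 537.08735018 -189.55446869   74.19082686] [ 3.14150801e+00 -2.89663788e-05 -3.35262339e-01] [ 0.42489973 -0.66906067 -0.91011489] [ 0.08174789  0.0180705  -0.03676249] 59.066544697086684
```

View pics/w7c.png

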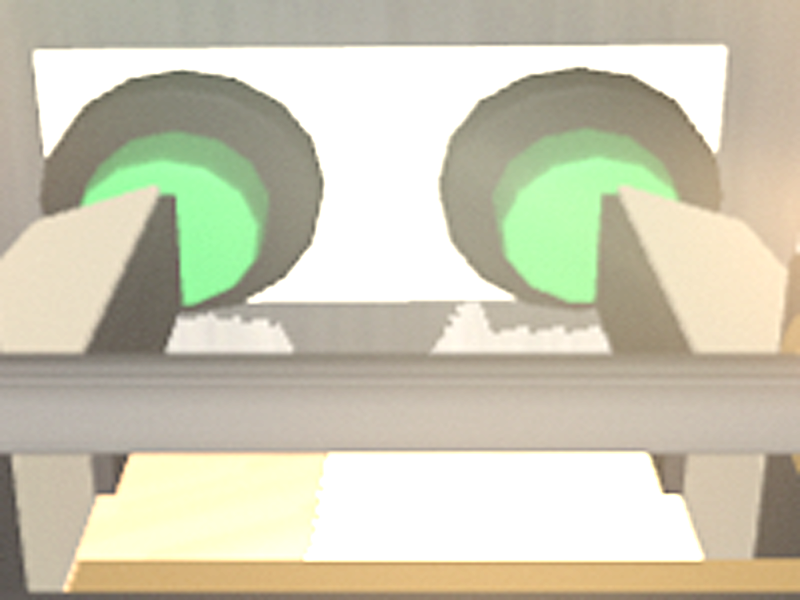

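Both tips are over the caps, about 5 mm above them. I press down straight.

Emit:
servo_tool(series=[[0.64, 0, 0, 0.06, 0], [0.64, 0, 0, 0.06, 0], [0.64, 0, 0, 0.06, 0], [0.64, 0, 0, 0.06, 0], [0.64, 0, 0, 0, 0]])

```text
time: 16.32
tool_pos: [537.2, -189.6, 62.6]
tcp_rot: [3.141, -0.001, -0.335]
contact_force: [-2.2, 0.7, 6.5]
grip_width: 58.9
```

Emit:
servo_tool(series=[[0.64, 0, 0, 0.03, 0], [0.64, 0, 0, 0.03, 0], [0.64, 0, 0, 0, 0]])

```text
time: 16.7
tool_pos: [537.2, -189.6, 61.1]
tcp_rot: [3.141, -0.001, -0.335]
contact_force: [-5.3, 3.0, 17.6]
grip_width: 58.8
```

Run:
```python
from h import *
o=bot.get_obs(); print(o["time"],o["tool_pos"],o["tcp_rot"],o["contact_force"],o["moment"],o["grip_width"])
im=bot.capture("wrist")[:,:,::-1]
cv2.imwrite("pics/w8c.png",cv2.convertScaleAbs(cv2.resize(im[180:350,220:420],(800,600),interpolation=cv2.INTER_CUBIC),alpha=1.8,beta=30))
```

```text
16.7 [ 537.21009313 -189.60306066   61.10182288] [ 3.14127194e+00 -1.30981381e-03 -3.35197833e-01] [-5.27103388  2.97675982 17.61107379] [ 0.46807766  0.89452058 -0.0369432 ] 58.813343950732936
```

View pics/w8c.png

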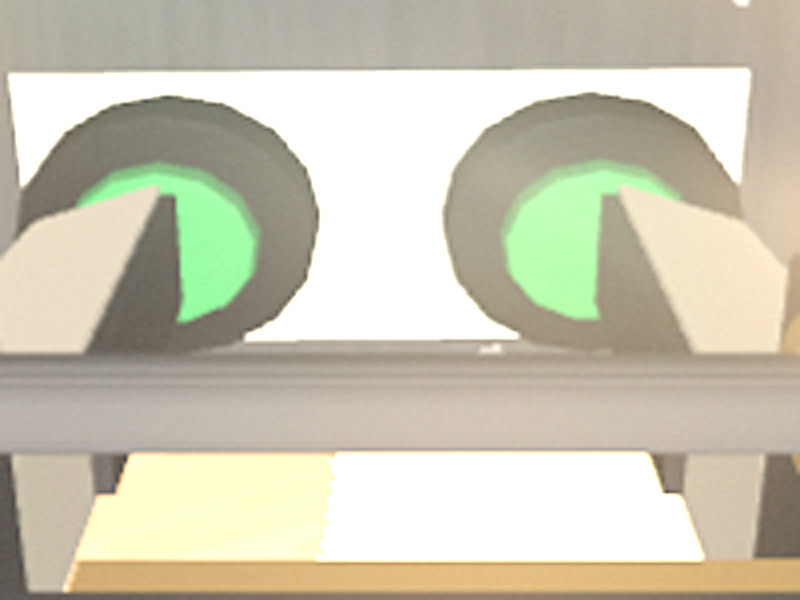

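Both caps are fully down, with z = 61.1 and 17.6 N against the bottoms. I hold for 2.5 s, then release straight up.

Emit:
servo_tool(series=[[0.64, 0, 0, 0, 0], [0.64, 0, 0, 0, 0], [0.64, 0, 0, 0, 0], [0.64, 0, 0, 0, 0], [0.64, 0, 0, 0, 0], [0.64, 0, 0, 0, 0], [0.64, 0, 0, 0, 0], [0.64, 0, 0, 0, 0], [0.64, 0, 0, 0, 0], [0.64, 0, 0, 0, 0], [0.64, 0, 0, 0, 0], [0.64, 0, 0, 0, 0], [0.64, 0, 0, 0, 0], [0.64, 0, 0, 0, 0], [0.64, 0, 0, 0, 0], [0.64, 0, 0, 0, 0], [0.64, 0, 0, 0, 0], [0.64, 0, 0, 0, 0], [0.64, 0, 0, 0, 0], [0.64, 0, 0, 0, 0]])

```text
time: 19.25
tool_pos: [537.2, -189.6, 61.1]
tcp_rot: [3.141, -0.001, -0.335]
contact_force: [-4.7, 2.0, 17.3]
grip_width: 58.8
```

Emit:
servo_tool(series=[[0.64, 0, 0, 0, 0], [0.64, 0, 0, 0, 0], [0.64, 0, 0, 0, 0]])

```text
time: 19.62
tool_pos: [537.2, -189.6, 61.1]
tcp_rot: [3.141, -0.001, -0.335]
contact_force: [-4.7, 3.1, 16.0]
grip_width: 58.4
```

Emit:
servo_tool(series=[[0.64, 0, 0, -0.1, 0], [0.64, 0, 0, -0.2, 0], [0.64, 0, 0, -0.3, 0], [0.64, 0, 0, -0.6, 0], [0.64, 0, 0, -0.8, 0], [0.64, -0.3, 0, -0.6, 0], [0.64, -0.6, 0, -0.6, 0], [0.64, -0.6, 0, -0.5, 0], [0.64, -0.3, 0, -0.2, 0], [0.64, 0, 0, 0, 0], [0.64, 0, 0, 0, 0]])

```text
time: 21.0
tool_pos: [452.4, -160.1, 253.4]
tcp_rot: [-3.141, 0.001, -0.335]
contact_force: [-0.1, -0.3, -0.5]
grip_width: 58.7
```

Run:
```python
from h import *
o=bot.get_obs(); print(o["time"],o["tool_pos"],o["tcp_rot"],o["contact_force"],o["grip_width"])
cv2.imwrite("pics/w9.png",bot.capture("wrist")[:,:,::-1]); cv2.imwrite("pics/s9.png",bot.capture("scene")[:,:,::-1])
```

```text
21.0 [ 452.38976797 -160.06409205  253.35312005] [-3.14144380e+00  9.51577118e-04 -3.35426336e-01] [-0.08986109 -0.26938274 -0.46224709] 58.701576807257524
```

View pics/w9.png

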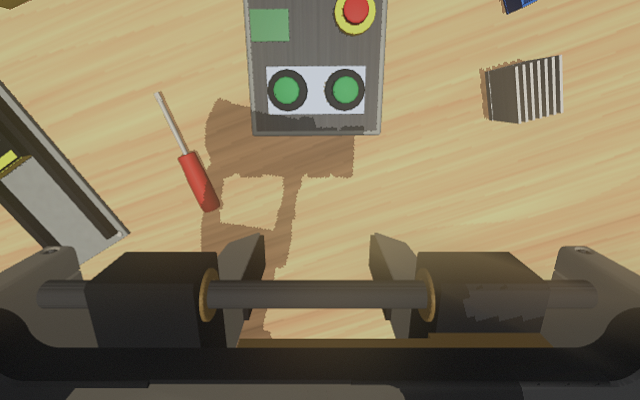

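View pics/s9.png

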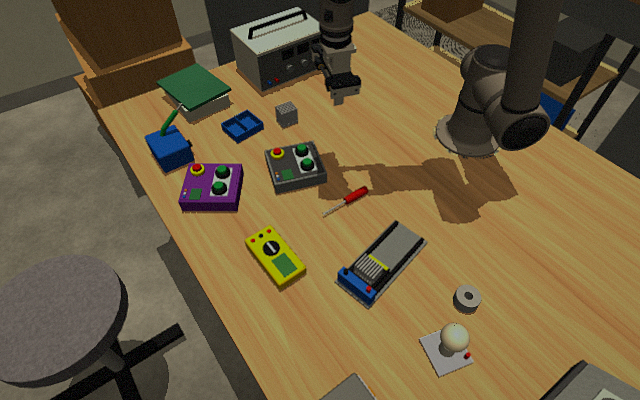

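The green caps are up again at (287,90) and (345,89) in the wrist view. In the scene view the sled is at the stop near (372,265), the bystanders are unmoved and the arm is clear.

```bash
python3 -c "
from plant import bot
print(bot.close_job())"
```

```text
the job is handed in; nothing more can be done
None
```

I pushed the sled home, then pressed, held and released both green buttons on the grey console together. I handed the job in at about 21 s of the 51 s allowed.

- **Sled:** It stalled against the stop while the push force rose to 23 N. That is well above the 7 N maximum sliding friction. A close wrist view then gave 79.6 mm from the push face to the stop, against the sled's 80 mm length.
- **Buttons:** I pressed both in one straight descent, one fingertip on each. They bottomed at TCP height 61.1 mm with about 17 N total. I held them there for about 2.9 s and released straight up.
- **Final view:** Both green caps are up, the red button was not touched, the bystanders look unmoved, and the arm is clear with no contact force.

One check disagreed. My first bay-frame estimate put the push face at x ≈ 17 mm instead of 20 mm when home. I put that down to about 3 mm of error in the measured plate edge, because the direct sled-to-stop measurement agreed.

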